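# Regrip a screwdriver in the angled rest and stand it in the tool pot

## Robot

A 6-joint arm with a two-finger parallel gripper is mounted at the origin on a cart in front of the work surface, level with it; the furniture and walls round the work are solid. World frame = base frame: x ahead of the robot, y to its left, z up, the work surface at z = 0. Lengths are in mm, angles in rad, forces in N, time in s.
With the tool pointing down it reaches from about 275 to 825 mm from the base axis. Payload 4.9 kg.
Tool frame: the origin (TCP) lies at the very end of the fingers, on their centre line; the grasp point (between the pads) lies 19 mm behind it; z points along the fingers, y is the line along which they close (so a half turn about z gives the same grasp; the last joint's range is limited). The gripper opens to 85 mm and grips with 20 to 120 N. Pads are 22 mm wide; open, the fingers measure 114 mm over their backs; the gripper's body (76 mm by 85 mm) begins 54 mm behind the grasp point. The pads swing forward as they close: fully open they stand 13 mm farther back than shut.
Start: joints at [1.039, 0.326, -0.193, 1.052, 0, 1.437], TCP at [213.061, 507.073, 194.881] pointing down, gripper open.
Joint ranges: [-2.65, 2.65], [-0.97, 1.79], [-1.3, 1.35], [-1.93, 2.1], [-1.47, 1.37], [-3.14, 3.14]. Speed limits (rad/s): [2.57, 2.57, 3.14, 3.14, 3.14, 3.14].

## Interface

Orientations are given as [roll, pitch, yaw] about the fixed x, y, z axes, in that order (R = Rz(yaw) Ry(pitch) Rx(roll)).
In Python, from bench import bot, solve_ik, imaging gives the robot as it stands. Calls block until the motion is done:
- bot.move_ptp(position, orientation): joint-space move of the TCP to a pose.
- bot.movel(position, rot=None, max_speed=150, threshold=None): straight line of the TCP; rot=None keeps the orientation; max_speed is the mean speed in mm/s. With threshold (N) it stops when the force on the tool has changed by that much, and returns True; else False.
- bot.move_j(angles): joint-space move.
- bot.grip(opening, effort=None): opening from 0.0 (shut) to 1.0 (fully open); effort is the grip in N (None keeps the last); returns when the fingers have stopped.
- bot.dwell(seconds).
- solve_ik(position, orientation): joint angles nearest the present ones, or None.
- bot.get_state(): the state.
- imaging.capture(name): name is "scene" or "top"; returns the picture (480x640x3 uint8, blue, green, red); there is no depth.
- imaging.camera_model(name): a dict with "K" (3x3 intrinsics, pixels), "position" and "rotation" of the camera in the world. Camera axes: x right, y up, looking along -z (the intrinsics and any distortion apply to the point x, -y, -z); pixel columns grow to the right and rows downward; lengths in mm; the calibration is good to about 2 mm. A picture is of the moment at which its call begins. camera_model takes no time and is no camera call.
A pose or a line that the arm cannot do raises bot.IKError and nothing moves.
- bot.sign_off(): hands the job in; it is judged then, once.
The state is a dict: "t": time; "qpos": joint angles; "joint_velocities": joint speeds; "effort": joint torques, N m; "tcp_pos": TCP position; "orientation": TCP orientation; "contact_force": force on the tool from outside, world axes, zero at the start; "wrist_torque": the same for the moment, N m; "opening": opening from 0.0 (shut) to 1.0 (fully open); "gripper_force": force on a finger pad.
Only numpy, scipy, OpenCV 4.12 (cv2) and the standard library are available. Lean on these libraries where they do the work, as an engineer would, in place of code of your own. Each camera call takes 0.05 s, during which the arm holds its last target. There are 200 camera calls.

## Task

The red-handled screwdriver lies flat on the bench, too flat to be stood up in the first grip. Lay it in the blue angled rest, blade down the slope and handle at the high end, and let go of it; then take it again at a steeper angle, turn it blade down and stand it in the metal tool pot, handle up. Set it down rather than dropping it, and leave the flux bottle, yellow tape roll and side cutters where they are.

Things in the scene. Friction and masses are not known exactly. Their poses are not given: they have to be found in the camera images.
- driver: hand screwdriver lying flat, 190 mm, 0.05 to 0.09 kg: red handle 95 long, 26 wide (grasp across), 24 thick; steel blade 95 long, 6 across. Origin where blade meets handle, on the underside: the long axis is 13 mm above it along +z. +y runs along the tool to the handle's end, blade tip at y = -95; +x is across. At first +z is up, handle to the left (+y within 0.5 rad of world +y)
- driver_tip (a point): the tip of the blade, on the tool's axis (in the body's frame x 0, y -95, z +13 mm)
- driver_grip (a point): point on the tool's axis in the handle, 60 mm behind the handle's front (in the body's frame x 0, y +60, z +13 mm), 35 mm from its rear end, 155 mm from the tip, 17 mm behind the balance point
- rest: blue angled rest on a 180 x 75 x 8 mm base plate, fixed to the bench. Origin on the bench, 6 mm to -x of the plate's centre. It holds the driver on a slope of 40 degrees that rises toward the rest's +x (world +y, left, within 0.3 rad): blade tip at the low end against an upright stop, between guides 18 mm apart. Seated, the driver's +y points up the slope, its +z square to it, upward
- rest_tip (a point): where the blade's tip lies when the driver is seated against the end stop, on the tool's axis, 36 mm above the bench and 70 mm to -x of the rest's origin (up to 10 mm up the slope is as good). The stop reaches 8 mm above the axis
- rest_grip (a point): where driver_grip lies when seated: 155 mm up the slope from rest_tip, 136 mm above the bench. Here the handle's flat underside lies on a rib 12 mm wide with nothing beside it, so fingers can straddle both. Lower down, beside the handle's front 25 mm, two cheeks 36 mm apart, 5 mm thick, reach 2 mm above the tool's axis
- pot: round tapered metal tool pot with a black foot 86 mm across, fixed to the bench. Origin on the bench at its axis. 115 mm tall, inside 54 mm across at the mouth, narrowing to 24 mm at the inner floor, 6 mm above the bench. The driver stands in it on its blade tip and leans on the rim, with the handle's front 14 mm below the rim
- flux_bottle: small white bottle with red nozzle, 36 mm across and 108 mm tall, loose; origin under its centre. Leave alone
- tape: roll of yellow tape lying flat, 66 mm across, 18 mm high, loose; origin under its centre. Leave alone
- cutters: side cutters with light blue handles, 134 x 54 mm, 11 mm high, loose; origin under the centre. Leave alone

How it is judged:
By the outcome, as a careful person would: the job done as asked, in the order asked, and still so for the second after the job is handed in, with the robot touching nothing.
It also fails if it takes over 54 s, if anything falls off the work surface, if the arm or the gripper's body presses on something with over 40 N, if the wrist force passes 120 N, or if a joint passes its speed limit or range.

## Working session

There is one attempt and no reset: what is moved stays moved. The work goes in short steps, each a Python script; the robot and the scene stay as the last script left them, time stands still between calls to the robot, and variables do not carry over. Pictures are saved under pics/ and viewed, at most 10 in all, crops included, and the job is handed in when it is done.

```bash
ls; mkdir -p pics; python3 - <<'E'
from bench import bot, imaging
import cv2
for n in("scene","top"):
    cv2.imwrite(f"pics/{n}0.png",imaging.capture(n)); print(n,imaging.camera_model(n))
print(bot.get_state())
E
```

```text
pics
scene {'K': array([[532.17254153,   0.        , 315.54748722],
       [  0.        , 532.17254153, 231.85116891],
       [  0.        ,   0.        ,   1.        ]]), 'position': array([ 178.20705938, -870.94757343,  957.49152249]), 'rotation': array([ 0.76953271, -0.00123942, -0.46206637])}
top {'K': array([[553.63862426,   0.        , 316.92199311],
       [  0.        , 553.63862426, 235.86467925],
       [  0.        ,   0.        ,   1.        ]]), 'position': array([ 458.47317509, -155.41251244, 1546.89579317]), 'rotation': array([ 0.08430554,  0.01619129, -1.54950987])}
{'t': 0.1, 'qpos': array([ 1.03879651e+00,  3.26855910e-01, -1.93487368e-01,  1.05195745e+00,
       -1.06976169e-05,  1.43663246e+00]), 'joint_velocities': array([ 0.00063163, -0.00196651,  0.00277734,  0.00098152,  0.00029093,
       -0.00114755]), 'effort': array([ 5.68988962e-04, -4.44240439e+01,  2.63037050e+01,  7.86491088e-03,
       -4.13205828e-05, -1.23392240e-06]), 'tcp_pos': array([212.77182611, 506.5706825 , 194.18637319]), 'orientation': array([-3.14010034e+00, -1.90630320e-04,  2.74375657e+00]), 'contact_force': array([0.74722716, 0.30992102, 0.77341903]), 'wrist_torque': array([ 0.0156268 ,  0.07121767, -0.04440838]), 'gripper_force': 0.0, 'opening': 1.0014198003454244}
```

View pics/top0.png

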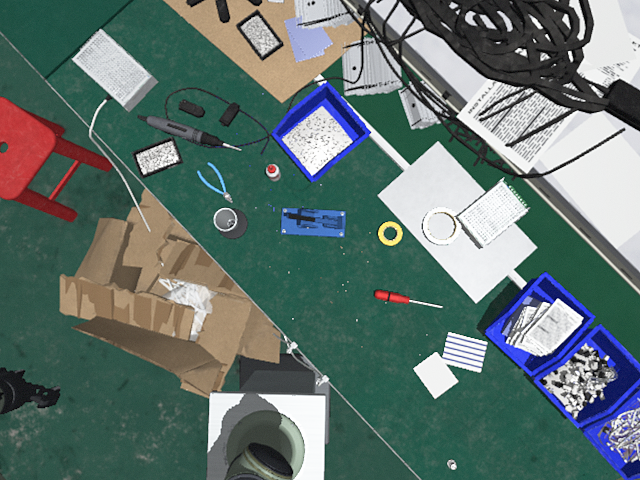

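View pics/scene0.png

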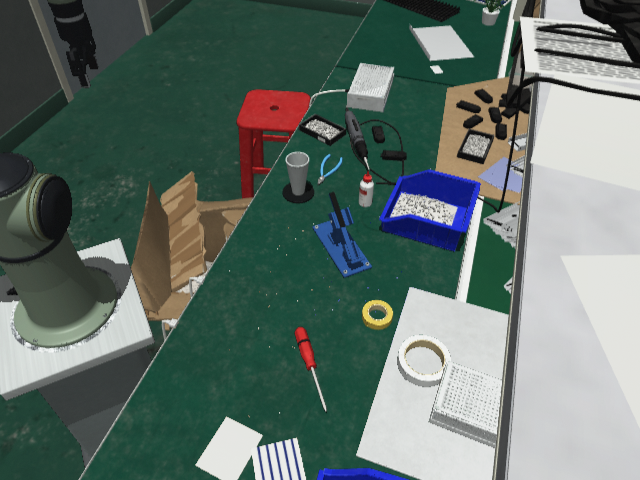

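The driver is at about (375–442, 293–307) in the top view, with the rest at (313,222), the pot at (230,222), the tape at (390,233), the flux bottle at (272,172) and the cutters at (213,182). I'll enlarge the ones that matter.

```bash
cat > h.py <<'E'
import numpy as np, cv2
from scipy.spatial.transform import Rotation as Ro
from bench import bot, solve_ik, imaging
def ray(n,u,v):
    m=imaging.camera_model(n); d=np.linalg.inv(m["K"])@[u,v,1]
    return m["position"], Ro.from_euler("xyz",m["rotation"]).as_matrix()@(d*[1,-1,-1])
def atz(n,u,v,z):
    p,d=ray(n,u,v); return p+d*(z-p[2])/d[2]
def proj(n,P):
    m=imaging.camera_model(n); c=Ro.from_euler("xyz",m["rotation"]).as_matrix().T@(np.asarray(P,float)-m["position"])
    q=m["K"]@(c*[1,-1,-1]); return q[:2]/q[2]
def tri(a,b):
    (p,d),(q,e)=ray("top",*a),ray("scene",*b)
    s=np.linalg.lstsq(np.c_[d,-e],q-p,rcond=None)[0]
    x,y=p+d*s[0],q+e*s[1]; return (x+y)/2,np.linalg.norm(x-y)
def crop(n,x,y,w,h,W=400,H=300):
    im=imaging.capture(n) if isinstance(n,str) else n
    return cv2.resize(im[y:y+h,x:x+w],(W,H),interpolation=cv2.INTER_CUBIC)
E
python3 - <<'E'
from h import *
t=imaging.capture("top");s=imaging.capture("scene")
A=np.vstack([np.hstack([crop(t,365,270,80,60),crop(t,273,190,80,60)]),np.hstack([crop(t,200,195,60,45),crop(s,300,180,80,60)])[:,:],])
A=np.vstack([np.hstack([crop(t,365,270,80,60),crop(t,273,190,80,60)]),np.hstack([crop(t,200,195,80,60),crop(s,300,180,133,100)])])
cv2.imwrite("pics/c1.png",A)
E
```

```text
(no output)
```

View pics/c1.png

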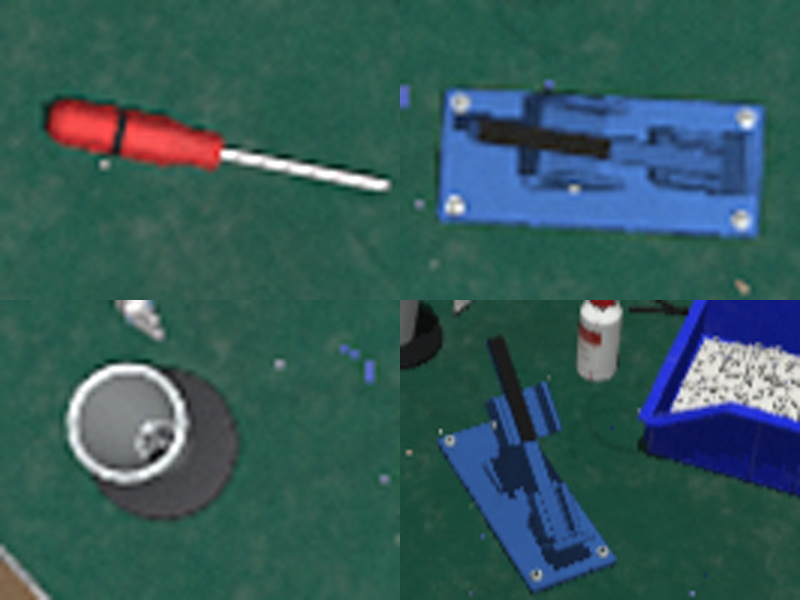

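```bash
python3 - <<'E'
from h import *
np.set_printoptions(precision=1,suppress=True)
T=lambda U,V,x,y,z:atz("top",x+(U+.5)/5-.5,y+(V+.5)/5-.5,z)
S=lambda U,V,x,y,z:atz("scene",x+(U+.5)/3-.5,y+(V+.5)/3-.5,z)
r,f,t=T(45,120,365,270,13),T(221,152,365,270,13),T(388,185,365,270,13)
d=r-t; print("driver",r,f,t,np.linalg.norm(d),np.linalg.norm(f-t),np.arctan2(-d[0],d[1]))
C=np.array([T(a-400,b,273,190,8) for a,b in [(443,90),(764,105),(758,237),(440,221)]])
print("plate",C,C.mean(0),[np.linalg.norm(C[i]-C[i-1]) for i in range(4)])
a=(C[0]+C[3]-C[1]-C[2]); print("yaw",np.arctan2(a[1],a[0]),)
print("scene low corners",S(135,292,300,180,8),S(218,262,300,180,8),"left",S(40,140,300,180,8))
print("rim",T(128,122,200,195,115),"edges",T(68,122,200,195,115),T(188,122,200,195,115),T(128,62,200,195,115),T(128,182,200,195,115))
print("foot",T(161,142,200,195,3),T(238,142,200,195,3),T(161,219,200,195,3))
for n,u,v in [("bottle cap",272,169),("tape",390,233),("cutters",214,182),]: print(n,atz("top",u,v,10))
# scene driver
print("scn",atz("scene",300,328,13),atz("scene",325,409,13))
E
```

```text
driver [ 431.2 -287.2   13. ] [ 415.8 -383.9   13. ] [ 399.9 -475.3   13. ] 190.76332459649717 92.82050181286105 -0.16531177155511936
plate [[ 665.5  -25.8    8. ]
 [ 660.5 -205.9    8. ]
 [ 586.3 -203.8    8. ]
 [ 591.7  -26.1    8. ]] [ 626.  -115.4    8. ] [np.float64(73.78327130986482), np.float64(180.12960695356293), np.float64(74.21191051424066), np.float64(177.76412015666688)]
yaw 1.5415848259599603
scene low corners [ 584.9 -207.     8. ] [ 657.1 -209.4    8. ] left [592.2 -28.    8. ]
rim [618.4 110.6 115. ] edges [617.8 142.  115. ] [619.   79.2 115. ] [649.9 111.7 115. ] [586.9 109.5 115. ]
foot [619.9 112.4   3. ] [620.8  69.1   3. ] [576.5 110.9   3. ]
bottle cap [774.4   2.9  10. ]
tape [ 599.9 -330.8   10. ]
cutters [734.3 165.5  10. ]
scn [ 432.4 -289.9   13. ] [ 397.5 -472.8   13. ]
```

```bash
cat >> h.py <<'E'
def M(R,p): X=np.eye(4);X[:3,:3]=R;X[:3,3]=p;return X
def fr(y,z): y=np.array(y)/np.linalg.norm(y);z=np.array(z)/np.linalg.norm(z);return np.c_[np.cross(y,z),y,z]
def pr(X): return X[:3,3].tolist(), Ro.from_matrix(X[:3,:3]).as_euler("xyz").tolist()
C40,S40=np.cos(np.radians(40)),np.sin(np.radians(40))
psi=-.165; tip0=np.array([399.5,-474.8,13.])
R0=Ro.from_euler("z",psi).as_matrix(); D0=M(R0,tip0-R0@[0,-95,13])
yr=1.538; xr=np.array([np.cos(yr),np.sin(yr),0]); Z=np.array([0,0,1.])
org=np.array([625.5,-116.3,0])-6*xr; rtip=org-70*xr+36*Z
Rr=fr(C40*xr+S40*Z,-S40*xr+C40*Z)
def Drest(up=4,off=0): return M(Rr,rtip+Rr@[0,up+95,off-13])
pot=np.array([618.8,111.2,0])
def Dpot(phi,h): # driver vertical, blade down; its +z toward azimuth phi
    R=fr([0,0,1],[np.cos(phi),np.sin(phi),0]); return M(R,pot+[0,0,h]-R@[0,-95,13])
def G(tilt,flip,along=60,h=13,back=0):
    """tool in driver frame; tilt>0 leans fingers toward blade; grasp-point line through (along,h); TCP 'back' beyond that point"""
    a=np.radians(tilt); z=np.array([0,-np.sin(a),-np.cos(a)]); y=np.array([flip,0,0.])
    return M(fr(y,z),np.array([0,along,h])+back*z)
E
python3 - <<'E'
from h import *
np.set_printoptions(precision=2,suppress=True)
def t(X):
    q=solve_ik(*pr(X)); return None if q is None else np.array(q)
for tilt in(-20,0,20):
  for fl in(1,-1):
    g=G(tilt,fl,60,13,11/np.cos(np.radians(tilt)))
    print(tilt,fl,t(D0@g),t(Drest()@g),t(Drest(4,60)@g))
for tilt in(20,30,40,50,60):
  for fl in(1,-1):
    g=G(tilt,fl,60,13,19)
    print("2nd",tilt,fl,t(Drest()@g),[ (int(np.degrees(p)),t(Dpot(p,8)@g), t(Dpot(p,140)@g) is not None) for p in np.radians([-90,-120,-150,180,150,-60]) if t(Dpot(p,8)@g) is not None])
E
```

```text
-20 1 [-0.94  0.67 -0.24  0.91  0.25  0.76] [-0.62  1.01  0.34  1.67  0.8   0.64] [-0.67  1.01  0.47  1.83  0.77  0.6 ]
-20 -1 [-0.94  0.67 -0.24  0.91  0.25 -2.38] [-0.62  1.01  0.34  1.67  0.8  -2.5 ] [-0.67  1.01  0.47  1.83  0.77 -2.55]
0 1 [-0.79  0.51 -0.48  0.59  0.    0.95] [-0.53  0.77  0.15  1.34  0.6   0.95] [-0.58  0.77  0.27  1.49  0.58  0.89]
0 -1 [-0.79  0.51 -0.48  0.59  0.   -2.19] [-0.53  0.77  0.15  1.34  0.6  -2.19] [-0.58  0.77  0.27  1.49  0.58 -2.25]
20 1 [-0.59  0.46 -0.65  0.31 -0.32  1.12] [-0.4   0.6   0.01  1.11  0.33  1.18] [-0.45  0.59  0.12  1.24  0.32  1.13]
20 -1 [-0.59  0.46 -0.65  0.31 -0.32 -2.02] [-0.4   0.6   0.01  1.11  0.33 -1.96] [-0.45  0.59  0.12  1.24  0.32 -2.02]
2nd 20 1 [-0.4   0.61  0.    1.1   0.33  1.19] [(-90, array([-0.41,  0.94,  0.09,  1.55,  1.04,  0.66]), True), (-119, array([-0.46,  0.55, -0.68,  0.17,  1.22,  1.75]), True), (-150, array([-0.32,  0.58, -1.25, -1.33,  0.78,  2.78]), True), (150, array([ 0.47,  0.56, -1.02, -1.  , -0.9 , -2.66]), True)]
2nd 20 -1 [-0.4   0.61  0.    1.1   0.33 -1.95] [(-90, array([-0.41,  0.94,  
[... 3007 characters left out ...]
, True), (-150, array([-0.09,  0.22, -0.64,  0.27,  0.29,  2.59]), True), (180, array([ 0.08,  0.2 , -0.69,  0.16, -0.04, -3.07]), True), (150, array([ 0.24,  0.29, -0.54,  0.35, -0.35, -2.45]), True), (-59, array([-0.15,  0.75,  0.26,  1.42,  0.4 ,  0.83]), True)]
2nd 60 -1 [-0.05  0.55 -0.1   0.92 -0.35 -1.59] [(-90, array([-0.2 ,  0.55, -0.09,  1.04,  0.51, -1.8 ]), True), (-119, array([-0.19,  0.35, -0.42,  0.61,  0.49, -1.19]), True), (-150, array([-0.09,  0.22, -0.64,  0.27,  0.29, -0.55]), True), (180, array([ 0.08,  0.2 , -0.69,  0.16, -0.04,  0.07]), True), (150, array([ 0.24,  0.29, -0.54,  0.35, -0.35,  0.69]), True), (-59, array([-0.15,  0.75,  0.26,  1.42,  0.4 , -2.31]), True)]
```

```bash
cat >> h.py <<'E'
g1=G(0,1,60,13,11)   # TCP at driver z=2
g2=G(40,1,60,13,19)
E
python3 - <<'E'
from h import *
P=D0@g1; p,o=pr(P); up=lambda X,h:(X[:3,3]+[0,0,h]).tolist()
bot.move_ptp(up(P,130),o)
bot.grip(0.75,40)
bot.movel(p,max_speed=120,threshold=15)
s=bot.get_state();print(s["tcp_pos"],p,s["contact_force"])
bot.grip(0,60); s=bot.get_state();print(s["opening"],s["gripper_force"],s["tcp_pos"],s["contact_force"])
bot.movel(up(P,150),max_speed=150)
s=bot.get_state();print(s["opening"],s["gripper_force"],s["t"])
cv2.imwrite("pics/g1.png",np.hstack([crop("top",350,250,120,180,400,600),crop("scene",230,180,160,240,400,600)]))
E
```

```text
[ 425.43521993 -322.37846794    2.60382465] [424.95911130352454, -321.9051549213161, 2.0000000000000018] [ 0.22102016 -0.79936386 -0.45282922]
-0.0017405462068882643 0.0 [ 424.9576163  -321.87309356    1.98663791] [0.45660792 0.21880986 0.51446893]
0.0023852152201672113 0.0 6.5667
```

View pics/g1.png

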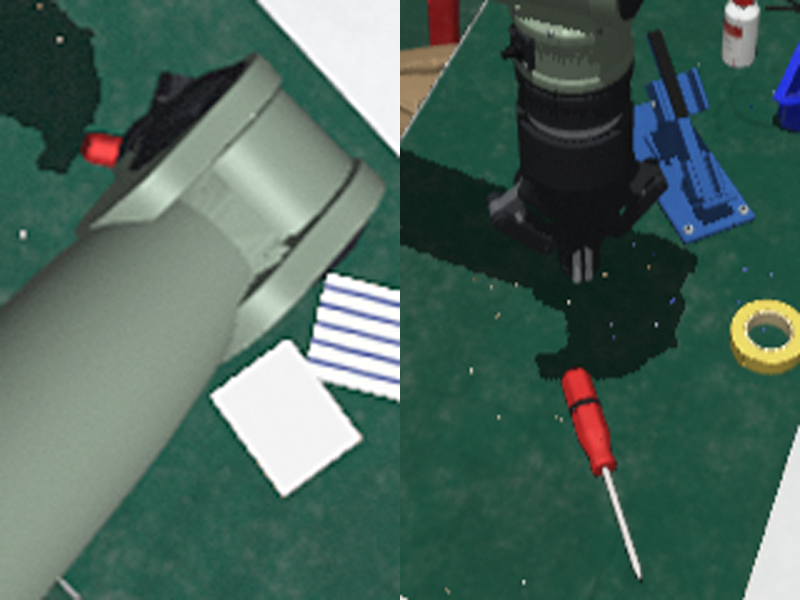

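The gripper shut on nothing. The driver is unmoved: rear end at scene (300,329), tip at (326,411). The closed fingertips show at about scene (303,292), so I'll check that against the projection.

```bash
python3 - <<'E'
from h import *
s=bot.get_state();p=s["tcp_pos"];print(p,s["orientation"],s["opening"],s["qpos"])
print(proj("scene",p),proj("top",p), "driver grip proj",proj("scene",D0@[0,60,13,1] @np.eye(4)[:, :3]),proj("scene",tip0))
cv2.imwrite("pics/g2.png",crop("scene",270,240,80,60,800,600))
E
```

```text
[ 424.39257585 -321.33705701  150.94783473] [-3.13998287e+00 -1.17057501e-03  1.40582644e+00] 0.0024010914803643726 [-7.86789160e-01  3.29478030e-01 -3.06118649e-01  9.37189989e-01
  1.37422289e-05  9.48976095e-01]
[301.87104538 300.63823385] [391.97071785 297.73621967] driver grip proj [303.39020679 341.09517398] [326.42586389 409.45374961]
```

View pics/g2.png

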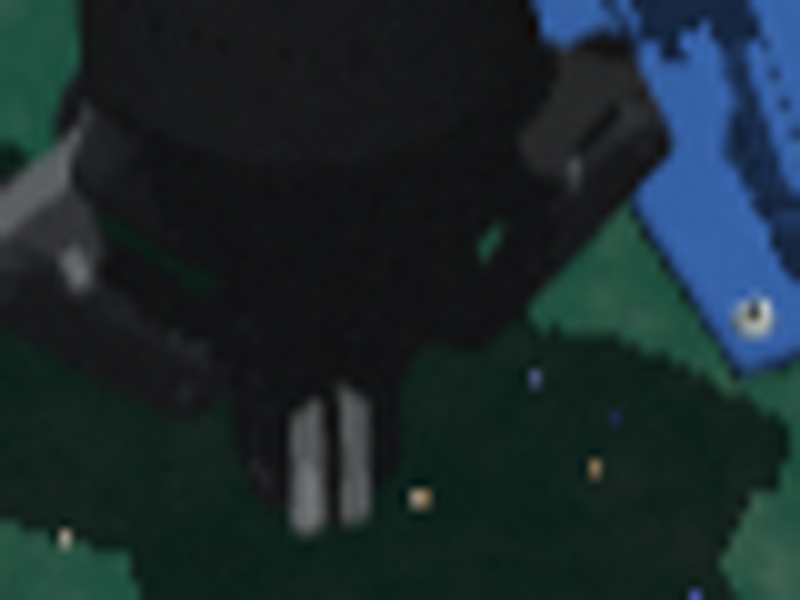

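The fingertips show about 7 px above the projected TCP, so the real tips may be about 20 mm higher than reported. I'll measure that by touching clear bench gently.

```bash
python3 - <<'E'
from h import *
P=D0@g1; x,y,z=P[:3,3]
bot.movel([x-75,y,40],max_speed=200)
r=bot.movel([x-75,y,-30],max_speed=30,threshold=5)
s=bot.get_state();print(r,s["tcp_pos"],s["contact_force"],s["t"])
bot.movel([x-75,y,40],max_speed=150)
E
```

```text
False [ 350.02821179 -321.97165731  -29.89578027] [ 0.4829939  -0.03035767 -0.20385888] 10.025
```

```bash
python3 - <<'E'
from h import *
P=D0@g1; x,y,z=P[:3,3]
bot.movel([x-75,y,0],max_speed=150)
s=bot.get_state();p=s["tcp_pos"];print(p,proj("scene",p),proj("scene",p+[0,0,40]),s["t"])
cv2.imwrite("pics/g3.png",crop("scene",210,240,160,120,800,600))
E
```

```text
[ 349.02050025 -320.75161198   -1.0588612 ] [269.61579605 358.73058713] [268.39037614 348.14966154] 11.0583
```

View pics/g3.png

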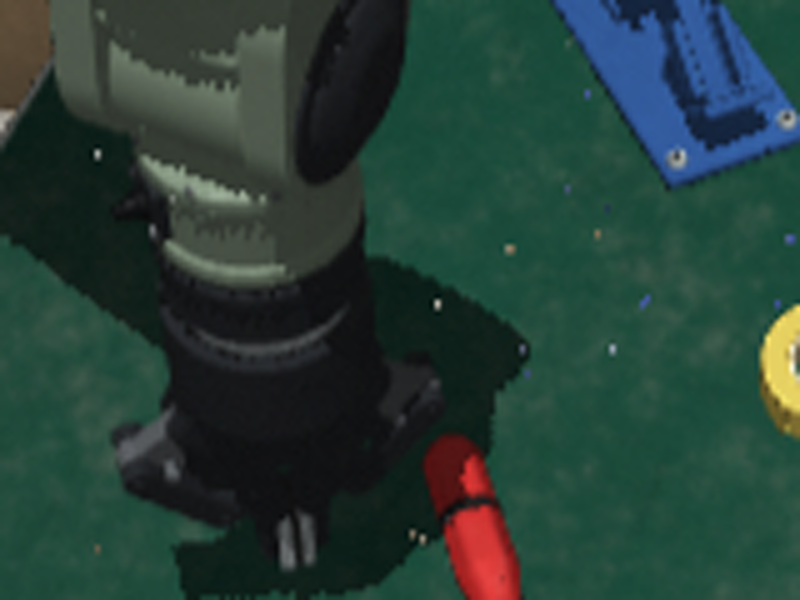

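Tips show at scene (269,354), against a projected 359. I'll probe slowly further down for the real contact height.

```bash
python3 - <<'E'
from h import *
P=D0@g1; x,y,z=P[:3,3]
bot.movel([x-75,y,-25],max_speed=80,threshold=6)
r=bot.movel([x-75,y,-75],max_speed=20,threshold=6)
s=bot.get_state();p=s["tcp_pos"];print(r,p,s["contact_force"],s["t"],proj("scene",p))
im=imaging.capture("scene")
bot.movel([x-75,y,p[2]+40],max_speed=150)
cv2.imwrite("pics/g4.png",crop(im,230,320,80,60,800,600))
E
```

```text
True [ 349.96169338 -321.89684871  -36.34445716] [-0.3086427  -0.32448031  5.63898672] 12.525 [271.27638269 367.87021085]
```

View pics/g4.png

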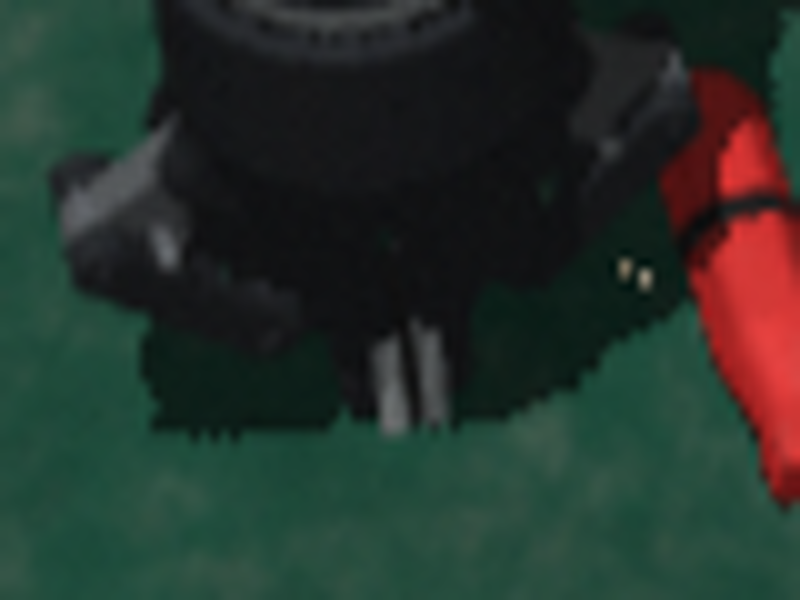

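Contact comes at a reported z of −36, with tips at scene (271,363), which fits x and y. So either the tool is about 36 mm shorter than reported or the reported z is offset. A tilted probe separates the two: about −18 means the tool is short, and about −28 means a z offset.

```bash
python3 - <<'E'
from h import *
P=D0@G(45,1,60,13,13); p,o=pr(P); x,y=p[0]-75,p[1]
bot.move_ptp([x,y,30],o)
bot.movel([x,y,-8],max_speed=80,threshold=6)
r=bot.movel([x,y,-45],max_speed=20,threshold=6)
s=bot.get_state();p=s["tcp_pos"];print(r,p,s["contact_force"],s["t"],s["opening"])
bot.movel([x,y,40],max_speed=150)
print(bot.get_state()["t"])
E
```

```text
True [ 348.47483862 -331.30769295  -19.96715185] [-0.6187961   2.27536451  5.20572461] 15.225 0.0017085949143972648
15.775
```

Contact came at −20, so the tool is short: the true tips sit about 36 mm behind the reported TCP along the tool axis. I'll compensate in the helper and grasp again.

```bash
cat >> h.py <<'E'
LT=36.0  # measured: true fingertip is this far behind the reported TCP
def pr(X): return (X[:3,3]+LT*X[:3,2]).tolist(), Ro.from_matrix(X[:3,:3]).as_euler("xyz").tolist()
g1=G(0,1,60,13,12); g2=G(40,1,60,13,21)
def show(n,a=(270,150,160,240),b=(260,150,160,240)):
    cv2.imwrite(n,np.hstack([crop("top",*a,400,600),crop("scene",*b,400,600)]))
E
python3 - <<'E'
from h import *
np.set_printoptions(precision=2,suppress=True)
for X in [D0@g1,Drest(4,60)@g1,Drest(4,0)@g1,Drest(4,0)@g2]+[Dpot(np.radians(a),h)@g2 for a in(-90,-120,-150) for h in (6,145)]: print(solve_ik(*pr(X)))
P=D0@g1; p,o=pr(P); up=lambda h:[p[0],p[1],p[2]+h]
bot.move_ptp(up(60),o); bot.grip(0.75,40)
r=bot.movel(p,max_speed=80,threshold=12)
bot.grip(0,60); s=bot.get_state();print(r,p,s["opening"],s["gripper_force"],s["tcp_pos"],s["contact_force"],s["t"])
if s["opening"]>.15:
    bot.movel(up(120),max_speed=150)
    s=bot.get_state();print(s["opening"],s["gripper_force"])
    bot.move_ptp(*pr(Drest(4,60)@g1))
    bot.movel(pr(Drest(4,25)@g1)[0],max_speed=80)
    s=bot.get_state();print(s["opening"],s["t"],s["contact_force"])
    show("pics/r1.png")
E
```

```text
[-0.79  0.56 -0.5   0.51  0.    0.95]
[-0.55  0.77  0.19  1.39  0.59  0.93]
[-0.5   0.77  0.08  1.25  0.61  0.98]
[-0.23  0.56 -0.12  0.88  0.    1.37]
[-0.29  0.71 -0.09  1.09  0.83  1.14]
[-0.29  0.58  0.06  1.37  0.83  1.14]
[-0.29  0.44 -0.61  0.25  0.84  1.92]
[-0.29  0.26 -0.45  0.6   0.84  1.92]
[-0.17  0.32 -0.96 -0.45  0.51  2.65]
[-0.17  0.05 -0.78 -0.01  0.51  2.65]
False [424.95911130352454, -321.9051549213161, -34.99999999999999] 0.2880301705069173 60.039830803871155 [ 425.47 -322.39  -34.27] [-0.1   0.15  5.44] 18.4833
0.29060848492427654 59.254329800605774
0.2910812290004268 21.1417 [ 0.34 -0.04 -1.11]
```

View pics/r1.png

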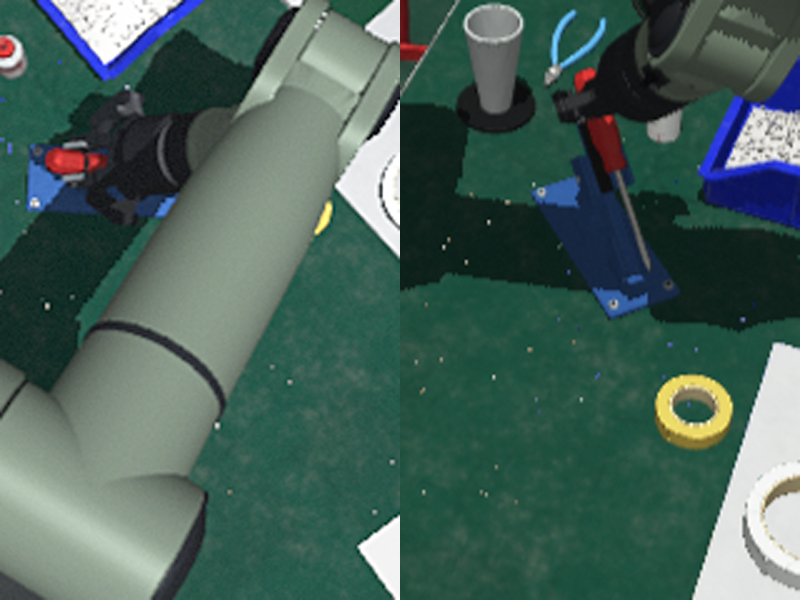

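The driver is held over the rest, with its tip at scene (359,258) and rear end at about (334,180). I'll check both against the expected projections.

```bash
python3 - <<'E'
from h import *
D=Drest(4,25)
for y in(-95,0,95): print(y,proj("scene",(D@[0,y,13,1])[:3]),proj("top",(D@[0,y,13,1])[:3]))
d=np.array([0,0,5.]); b=(D@[0,-95,13,1])[:3]
print(proj("scene",b+[10,0,0])-proj("scene",b),proj("scene",b+[0,10,0])-proj("scene",b),proj("scene",b+[0,0,10])-proj("scene",b))
E
```

```text
-95 [359.89352461 256.65722461] [345.56675597 222.13116549]
0 [346.42547858 216.71270113] [318.37945254 218.11179488]
95 [333.00570666 176.91135257] [288.85059327 213.74624868]
[ 3.84869415 -1.47848618] [-2.19785342 -2.96915781] [ 0.27282894 -2.95792778]
```

That agrees within about 1.5 px. I'll lower it with a little more margin from the stop, release, and check.

```bash
python3 - <<'E'
from h import *
np.set_printoptions(precision=2,suppress=True)
bot.movel(pr(Drest(7,12)@g1)[0],max_speed=60,threshold=12)
r=bot.movel(pr(Drest(7,-4)@g1)[0],max_speed=25,threshold=7)
s=bot.get_state(); q=s["tcp_pos"]; print(r,s["contact_force"],s["t"])
print("driver-frame off:",Rr.T@(q-np.array(pr(Drest(7,0)@g1)[0])))
bot.grip(.45); bot.grip(.7)
s=bot.get_state();print(s["opening"],s["contact_force"])
bot.movel((q+Rr@[0,0,110]).tolist(),max_speed=150)
print(bot.get_state()["t"])
show("pics/r2.png",(260,160,100,150),(290,150,100,150))
E
```

```text
True [-0.49 -1.94  3.84] 22.1083
driver-frame off: [ 0.03 -0.16  0.88]
0.6996651605021736 [-0.69  0.07  0.67]
23.625
```

View pics/r2.png

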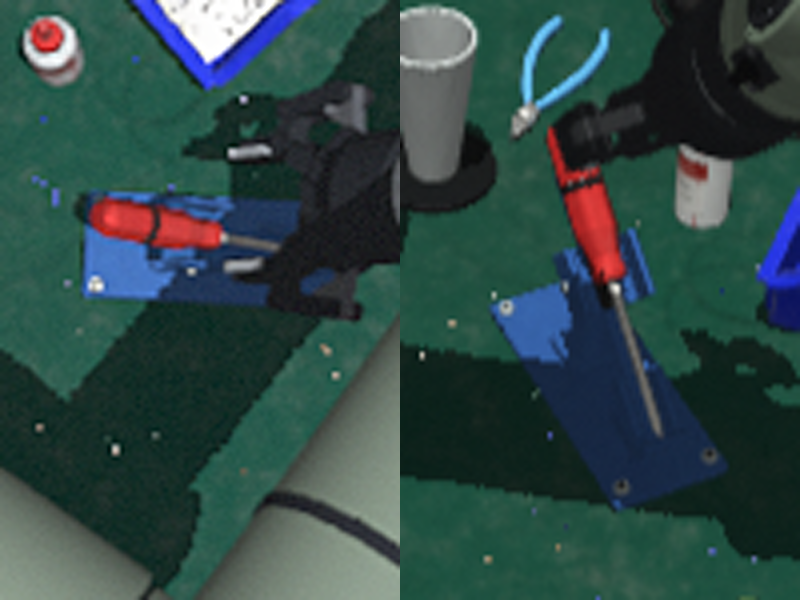

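The driver is seated, with its tip at scene (354,259), its front at top (315,219), and the blade down the slope between the guides. Next is the steep regrasp, the turn, and the move to above the pot.

```bash
python3 - <<'E'
from h import *
np.set_printoptions(precision=2,suppress=True)
p,o=pr(Drest(4)@g2); up=lambda h:[p[0],p[1],p[2]+h]
bot.move_ptp(up(90),o); bot.grip(.6)
r=bot.movel(p,max_speed=80,threshold=12)
print(r,bot.get_state()["tcp_pos"]-p)
bot.grip(0,80); s=bot.get_state();print(s["opening"],s["gripper_force"],s["contact_force"],s["t"])
if s["opening"]>.15 and not r:
    bot.movel(up(20),max_speed=60); bot.movel(up(150),max_speed=150)
    f=np.radians(-120)
    bot.move_ptp(*pr(Dpot(f,165)@g2)); s=bot.get_state();print(s["opening"],s["t"])
    r=bot.movel(pr(Dpot(f,30)@g2)[0],max_speed=90,threshold=10); print("coarse",r)
    if not r:
        q0=np.array(pr(Dpot(f,0)@g2)[0])
        r=bot.movel(pr(Dpot(f,-6)@g2)[0],max_speed=20,threshold=5)
    s=bot.get_state();print(r,s["tcp_pos"]-np.array(pr(Dpot(f,0)@g2)[0]),s["contact_force"],s["opening"],s["t"])
E
```

```text
False [ 0.56 -0.1   0.68]
0.2962460480553634 78.42995166778564 [-0.35  0.24  4.93] 26.2083
0.29652486935808603 28.525
coarse False
True [0.28 0.31 9.53] [-1.11 -1.46  4.55] 0.29022376521218085 31.25
```

Contact came with the tip about 9.5 mm up. The floor is at 6, and the difference matches the driver having slid to the stop. I'll release gently and back off.

```bash
python3 - <<'E'
from h import *
np.set_printoptions(precision=2,suppress=True)
bot.grip(.4); bot.grip(1.0)
s=bot.get_state(); q=s["tcp_pos"]; R=Ro.from_euler("xyz",s["orientation"]).as_matrix()
print(s["contact_force"],s["opening"])
bot.movel((q-150*R[:,2]).tolist(),max_speed=100)
bot.dwell(.5); s=bot.get_state();print(s["t"],s["contact_force"])
t=imaging.capture("top");sc=imaging.capture("scene")
cv2.imwrite("pics/f.png",np.hstack([crop(t,180,140,160,240,400,600),crop(sc,260,90,120,180,400,600)]))
E
```

```text
[ 0.35 -0.62  0.02] 0.9960810925083992
34.2167 [ 0.28 -0.83 -0.32]
```

View pics/f.png

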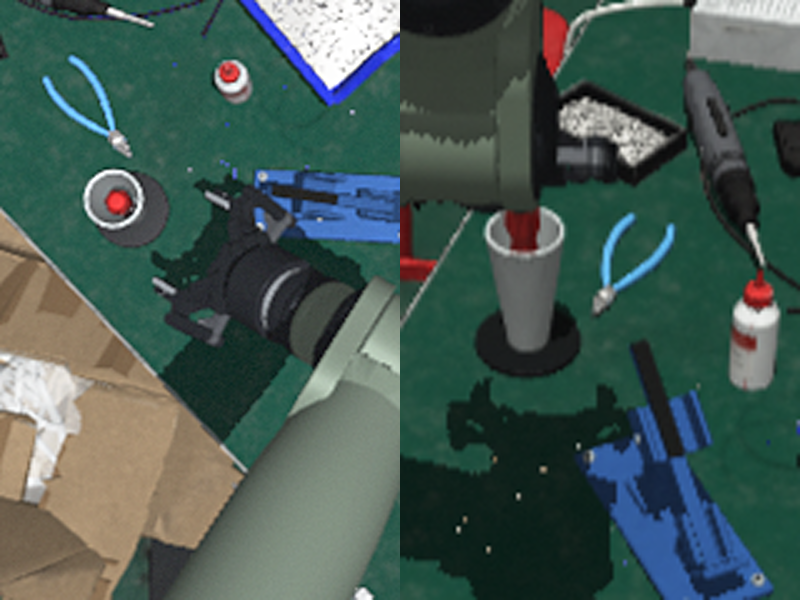

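The driver stands in the pot, handle up (top crop (118,203), inside the rim). The bottle and cutters are where they were, and the gripper is clear of everything.

```bash
python3 -c "
from h import *
print(bot.sign_off())"
```

```text
the job is handed in; nothing more can be done
None
```

The screwdriver was laid in the blue rest, let go, taken again at a steeper angle, and set blade down in the metal pot. It was standing there handle up when I handed the job in at about 34 s. The first grasp missed because the real fingertips sit about 36 mm short of the reported tool point; I measured and corrected for that. The flux bottle and cutters show undisturbed in the last picture, and the tape roll, which is outside that view, was never approached.

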